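# Turn the gauge mounting plate over for its back check

### The job

Lift the steel gauge mounting plate straight up out of its sprung roller clip, then drop it, face still up, so that one end catches on the top edge of the turnover ramp and it tips over that edge and lands face down, lying flat in the cork-lined tray below. Let the ramp do the turning: do not turn the plate over in the gripper. Leave the gauge, rings, dial indicator and weight where they stand.

Things in the scene. Friction and masses are not known exactly. Their poses are not given: they have to be found in the camera images.
- plate_mid (a point): centre (half-way up) of the loose steel mounting plate, 100 long (its x) x 52 wide (its y) x 7 mm thick (its z), about 0.29 kg. At the start it lies level, face up, in the clip; its z points out of the face, which carries a round brass ring of 43 mm; the plain back has a scribed cross.
- holder_top (a point): middle of the top of the fixed sprung clip's two rails, 50 mm above the bench, on which the plate's underside rests; axes as the plate's at the start. Rails run along y at x = +-32 mm, 12 mm wide, 60 mm long. Beside the middle of the plate's long sides there is open room for fingers, down to the clip's base (180 x 110 mm, 10 mm thick).
- catch_a (a joint): outward travel (m, 0 at rest, to 0.012) of the sprung brass roller over the plate's +x end: 20 mm diameter, 30 mm long along y, axis at x = 58 mm, 13.7 mm above the rail tops; it overhangs the plate's end by 2 mm. Lifting the plate straight up pushes both rollers apart: about 10 to 18 N in all over the first 5 mm, then a lighter drag until it is free 22 mm up. Its block reaches to x = 88 mm.
- catch_b (a joint): the same for the roller over the plate's -x end, at x = -58 mm.
- ramp_edge (a point): middle of the turnover ramp's top edge, 155 mm above the bench. x points level from the edge out over the tray, y along the edge, z up. The ramp is a steel sheet, 4 mm thick, 112 mm wide, rising to this edge at 29 degrees over 61 mm, on two side cheeks that stay behind and below the edge. Under and in front of the edge all is open down to the tray floor, 145 mm lower.
- tray_floor (a point): centre of the tray's cork floor, 60 mm in front of the ramp edge, 10 mm above the bench, axes as ramp_edge. Inside 248 (x) by 100 mm (y), walls 24 mm high. A level plate, long side along x, released 5 to 40 mm above the edge with 15 to 30 mm of its length behind the edge and the rest out over the tray, tips, turns over and lands face down in the tray.
- gauge: bystander: brass pressure gauge with cracked bezel lying face up, 116 mm diameter, 48 mm high; origin under its centre.
- ring_large: bystander: steel ring gauge, 90 mm diameter, 22 mm high; origin under its centre.
- ring_small: bystander: steel ring gauge, 64 mm diameter, 20 mm high; origin under its centre.
- indicator: bystander: dial indicator lying flat, 58 mm diameter, 21 mm high, stem to its +x, 124 mm long in all; origin under the dial's centre.
- weight: bystander: cast iron test weight, 84 mm diameter, 100 mm high; origin under its centre.
Mind the look-alikes: they are no part of the job. Of the things shaped like the part that bears plate_mid, the bare steel one is meant. Leave any orange look-alike of the part that bears holder_top alone.

How it is judged:
On the way, in this order (a step that is already met when the one before it is completed fails the run):
1. the plate has been lifted clear of the two rollers, face still up (z of plate_mid in the frame of holder_top above 0.035 m and angle between plate_mid's own z axis and vertical below 0.7 rad), for 0.1 s.
2. the plate, let go face up, rests or strikes on the ramp edge (contact force between plate and ramp above 0.05 N and contact force between the fingers and plate below 0.05 N and angle between plate_mid's own z axis and vertical below 1.57 rad).
At the end, for the whole second after the job is handed in: The plate lies at rest face down (within 8 degrees of level) on the tray's cork floor, inside the tray walls, its centre less than 10 mm above the floor, released (angle between plate_mid's own z axis and vertical above 3 rad and z of plate_mid in the frame of tray_floor between 0 and 0.01 m and x of plate_mid in the frame of tray_floor between -0.11 and 0.11 m and y of plate_mid in the frame of tray_floor between -0.04 and 0.04 m and linear speed of plate below 0.02 m/s and contact force between the fingers and plate below 0.05 N); the robot touches nothing.
It fails at once if the plate is turned over in the gripper (past 60 degrees while the fingers hold it) (contact force between the fingers and plate above 2 N and angle between plate_mid's own z axis and vertical between 1.05 and 2.1 rad).
It fails at once if a bystander is moved more than 25 mm (distance of any of gauge, ring_large, ring_small, indicator, weight from where it was at the start of the episode above 0.025 m).
It also fails if it takes over 38 s, if anything falls off the work surface, if the arm or the gripper's body presses on something with over 40 N, if the wrist force passes 120 N, or if a joint passes its speed limit or range.

### The arm

A 7-joint arm with a two-finger parallel gripper is mounted at the origin on the work surface. World frame = base frame: x ahead of the robot, y to its left, z up, the work surface at z = 0. Lengths are in m, angles in rad, forces in N, time in s.
With the tool pointing down it reaches from about 0.4 to 0.85 m from the base axis. Payload 4.5 kg.
Tool frame: the origin (TCP) lies on the centre line of the jaws, within the pads' length; the fingertips stand 14 mm ahead of it and the grasp point (between the pads) lies 5 mm behind it (r.tcp_to_tips is the z of the fingertips in the tool frame, in m); z points along the fingers, y is the direction in which the jaws open and shut (so a half turn about z gives the same grasp; the last joint's range is limited). The gripper opens to 88 mm and grips with 3 to 60 N. Pads are 18 mm wide; open, the fingers measure 123 mm over their backs; the gripper's body (75 mm by 187 mm) begins 45 mm behind the grasp point.
Start: joints at [1.16, 0.689, -0.195, 1.565, 0.157, 0.902, -0.215], TCP at [0.269, -0.564, 0.229] pointing down, gripper open.
Joint ranges: [-3.01, 3.01], [-0.46, 2.08], [-1.47, 1.51], [0.13, 2.56], [-1, 4.14], [0.04, 2.09], [-2.66, 2.66]. Speed limits (rad/s): [2.57, 2.57, 3.14, 3.14, 3.14, 3.14, 3.14].

### API

Orientations are given as a unit quaternion [x, y, z, w].
In Python, from plant import r, viewer gives the robot as it stands.
- The arm moves only by the shell command python3 -m inch 'ROWS' [FORCE]. ROWS is JSON, a list of rows, each a list of 3 entries, a list of its own where there are three numbers: the closure, from 0 (fully open) to 1 (shut), then the shift along the tool's x, y, z in cm, then the turn about the tool's z in degrees. In form: [[fingers, [x, y, z], yaw], ...]. A call has 1 to 20 rows; each row is the pose to reach, as a shift and turn from the pose commanded when the call began, along the tool's axes at that moment; what a row does not reach only later rows make up. A row lasts 1/10 s, in which the tool goes at most 50 mm and 8.59 degrees, less where a joint would pass 70% of its speed; a pose out of reach is approached as far as the arm can. A call with a gripper value outside its range is refused whole. The fingers move at their own pace and stop on an object; FORCE is the grip in N (left out, the last holds). Time passes only in rows, so rows that repeat a pose let the fingers close. It gives the time, the measured TCP pose, the force and the opening at its end, in the units of the state.
- r.get_state(): the state, without advancing time (a new reading comes with each control period).
- viewer.snapshot(name): name is "scene" or "side" or "wrist"; returns the picture (400x640x3 uint8, red, green, blue); there is no depth.
- viewer.camera_params(name): a dict with "intrinsics" (3x3 intrinsics, pixels), "world_to_cam" (4x4, takes a point from world to camera coordinates). Camera axes: x right, y up, looking along -z (the intrinsics and any distortion apply to the point x, -y, -z); pixel columns grow to the right and rows downward; lengths in m; the calibration is good to about 2 mm. A picture is of the moment at which its call begins: read the wrist's pose just before it. camera_params takes no time and is no camera call; for the wrist camera it gives the pose at the moment of the call.
- r.finish_job(): hands the job in, once; it reports no verdict.
Trained networks look in the newest picture that a camera, given by its name, has taken for a name from the list of things; names that differ only in an ending like _2 or _b are one class to them, and where a whole thing is asked for, a point or a joint stands for the part that bears it (a point fixed in the world has none). Each returns a list of dicts, best first, with "p" (0 to 1); they miss things now and then, are a little off and sometimes report something else, mostly with a low value. They report only what shows in the picture. A call takes as long as a camera call. They do not tell look-alikes from the thing itself.
- viewer.outline_of(camera, name): "pixels" (400x640 bool, what is visible of it) and "bbox" ([left, top, width, height] in pixels, round what is visible of it).
The state is a dict: "clock": time; "q": joint angles; "qd": joint speeds; "joint_torque": joint torques, N m; "tool_pos": TCP position; "eef_rot": TCP orientation; "contact_force": force on the tool from outside, world axes, zero at the start; "moment": the same for the moment, N m; "opening": opening from 0.0 (shut) to 1.0 (fully open).
Only numpy, scipy, OpenCV 4.12 (cv2) and the standard library are available. Lean on these libraries where they do the work, as an engineer would, in place of code of your own. Each camera call takes 0.05 s, during which the arm holds its last target.

## Working session

There is one attempt and no reset: what is moved stays moved. The work goes in short steps, Python scripts to look and compute and a shell command to move; the robot and the scene stay as the last step left them, time stands still between calls to the robot, and variables do not carry over. Pictures are saved under pics/ and viewed, and the job is handed in when it is done.

```bash
ls; mkdir -p pics; python3 - <<'E'
from plant import r, viewer
import cv2
s=r.get_state(); print(s['clock'],s['tool_pos'],s['eef_rot'],s['contact_force'],s['opening'])
for n in ['scene','side','wrist']:
    im=viewer.snapshot(n); cv2.imwrite(f'pics/{n}0.png',im[:,:,::-1])
    p=viewer.camera_params(n); print(n,p)
E
```

```text
pics
0.0 [ 0.26861035 -0.563639    0.22793244] [ 9.75362389e-01  2.20606913e-01 -2.57523726e-04 -8.56778513e-04] [ 1.12668719  0.83179005 -0.20571802] 1.001111575495228
scene {'intrinsics': array([[458.78111391,   0.        , 319.38284998],
       [  0.        , 458.78111391, 196.77196251],
       [  0.        ,   0.        ,   1.        ]]), 'world_to_cam': array([[-0.17783763,  0.9839187 , -0.01666663,  0.10843933],
       [-0.79186383, -0.1330286 ,  0.59603277,  0.31291067],
       [ 0.58423064,  0.11919476,  0.80278712, -1.82196029],
       [ 0.        ,  0.        ,  0.        ,  1.        ]])}
side {'intrinsics': array([[476.15189575,   0.        , 316.8728157 ],
       [  0.        , 476.15189575, 203.90822142],
       [  0.        ,   0.        ,   1.        ]]), 'world_to_cam': array([[-7.95776259e-01, -6.05590692e-01,  2.44951174e-04,
         3.51125788e-01],
       [ 4.12876846e-01, -5.42244696e-01,  7.31780978e-01,
        -2.89500822e-01],
       [-4.43026925e-01,  5.82435063e-01,  6.81539830e-01,
        -1.08935604e+00],
       [ 0.00000000e+00,  0.00000000e+00,  0.00000000e+00,
         1.00000000e+00]])}
wrist {'intrinsics': array([[339.05732857,   0.        , 316.12110967],
       [  0.        , 339.05732857, 198.84681277],
       [  0.        ,   0.        ,   1.        ]]), 'world_to_cam': array([[ 4.29689738e-01, -9.02976317e-01, -7.07146144e-04,
        -6.23946732e-01],
       [ 8.69291868e-01,  4.13872327e-01, -2.70261623e-01,
         3.67734323e-02],
       [ 2.44332514e-01,  1.15513930e-01,  9.62786661e-01,
        -3.89479037e-01],
       [ 0.00000000e+00,  0.00000000e+00,  0.00000000e+00,
         1.00000000e+00]])}
```

View pics/scene0.png

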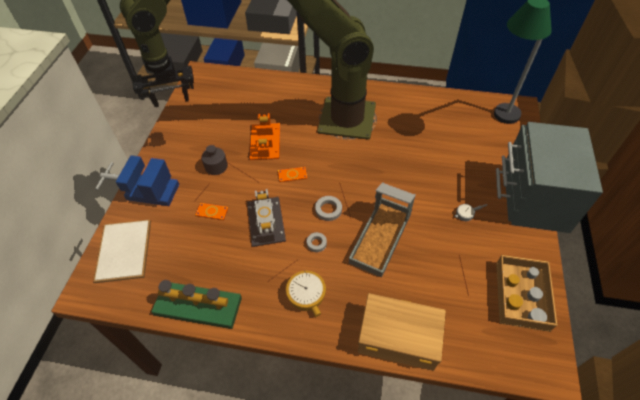

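View pics/side0.png

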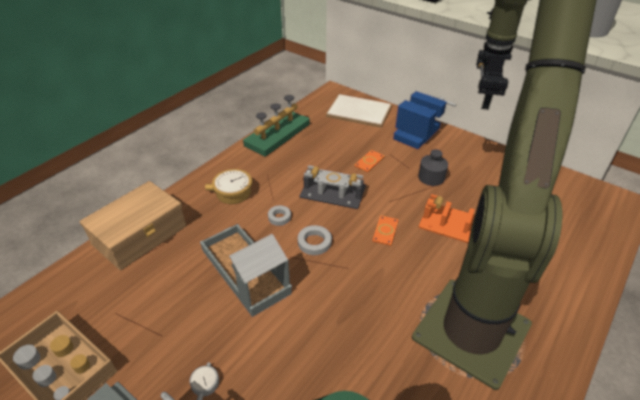

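View pics/wrist0.png

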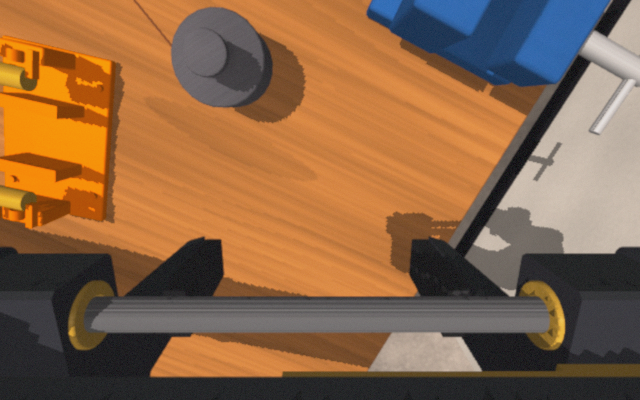

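The scene view shows the grey clip with the steel plate at (265,218), orange look-alikes at (264,140), (292,174) and (212,211), and the ramp at (395,197) with the tray at (380,240). In the side view the clip is at (333,185) and the ramp at (260,258).

```bash
cat > h.py <<'E'
import numpy as np, cv2
from plant import r, viewer
def P(n): 
    p=viewer.camera_params(n); return p['intrinsics'],p['world_to_cam']
def proj(cp,X):
    K,T=cp; X=np.atleast_2d(X); c=X@T[:3,:3].T+T[:3,3]
    c=c*[1,-1,-1]; u=c@K.T; return u[:,:2]/u[:,2:]
def ray(cp,uv):
    K,T=cp; d=np.linalg.inv(K)@[uv[0],uv[1],1]; d=d*[1,-1,-1]
    R=T[:3,:3]; return -R.T@T[:3,3], R.T@d
def onz(cp,uv,z):
    o,d=ray(cp,uv); return o+d*(z-o[2])/d[2]
def tri(obs):
    A=np.zeros((3,3));b=np.zeros(3)
    for cp,uv in obs:
        o,d=ray(cp,uv); d=d/np.linalg.norm(d); M=np.eye(3)-np.outer(d,d); A+=M;b+=M@o
    x=np.linalg.solve(A,b); return x,[np.round(proj(cp,x)[0]-uv,1) for cp,uv in obs]
E
python3 - <<'E'
from h import *
for n in ['scene','side']:
    im=viewer.snapshot(n)
    ov=im.copy()
    for t in ['plate_mid','holder_top','catch_a','ramp_edge','tray_floor']:
        for d in viewer.outline_of(n,t)[:5]:
            m=d['pixels'].astype(np.uint8); 
            ys,xs=np.nonzero(m); print(n,t,round(d['p'],2),d['bbox'],len(xs),xs.mean().round(1),ys.mean().round(1))
            c,_=cv2.findContours(m,0,2); cv2.drawContours(ov,c,-1,(255,0,255),1)
    cr=ov[80:320,180:440] if n=='scene' else ov[120:340,170:430]
    cv2.imwrite(f'pics/{n}1.png',cv2.resize(cr[:,:,::-1],None,fx=2.5,fy=2.5,interpolation=cv2.INTER_CUBIC))
    cr=im[80:320,180:440] if n=='scene' else im[120:340,170:430]
    cv2.imwrite(f'pics/{n}2.png',cv2.resize(cr[:,:,::-1],None,fx=2.5,fy=2.5,interpolation=cv2.INTER_CUBIC))
E
```

```text
scene plate_mid 0.91 [257.4, 199.9, 18.8, 23.1] 334 264.3 211.7
scene plate_mid 0.77 [277.1, 167.0, 27.6, 17.6] 343 292.0 173.9
scene plate_mid 0.56 [193.3, 199.0, 32.5, 20.3] 404 211.3 210.8
scene holder_top 0.98 [249.7, 188.0, 39.2, 60.9] 1259 266.0 222.1
scene holder_top 0.59 [249.4, 111.7, 29.1, 47.9] 1156 264.5 139.1
scene catch_a 0.49 [254.7, 191.9, 15.1, 7.7] 96 261.5 194.8
scene catch_a 0.41 [258.0, 116.9, 11.8, 4.0] 69 263.9 117.8
scene ramp_edge 0.88 [376.6, 185.0, 33.7, 23.7] 391 395.3 193.1
scene tray_floor 0.56 [351.3, 183.1, 64.2, 94.5] 3066 382.5 229.7
side plate_mid 0.93 [374.5, 216.9, 22.8, 24.5] 512 385.0 229.9
side plate_mid 0.63 [315.3, 168.9, 34.6, 19.3] 469 332.1 178.0
side plate_mid 0.52 [352.3, 151.6, 33.5, 19.8] 331 368.5 160.6
side holder_top 0.96 [300.1, 167.9, 66.8, 41.7] 1533 332.8 189.4
side holder_top 0.75 [421.7, 194.6, 50.7, 50.6] 1595 446.3 219.4
side catch_a 0.51 [430.8, 195.7, 12.5, 11.6] 119 434.9 201.4
side ramp_edge 0.63 [231.9, 236.0, 54.2, 48.8] 1546 256.9 258.6
side tray_floor 0.72 [200.6, 223.6, 91.3, 93.7] 4945 249.5 266.9
```

View pics/scene2.png

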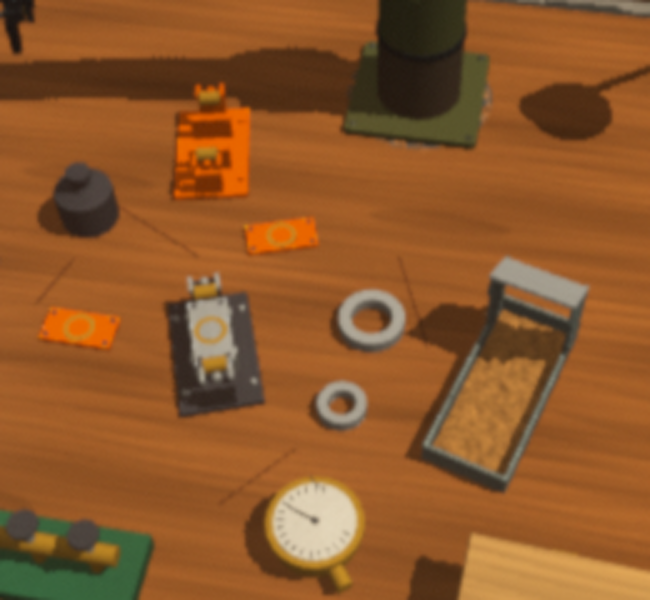

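View pics/side2.png

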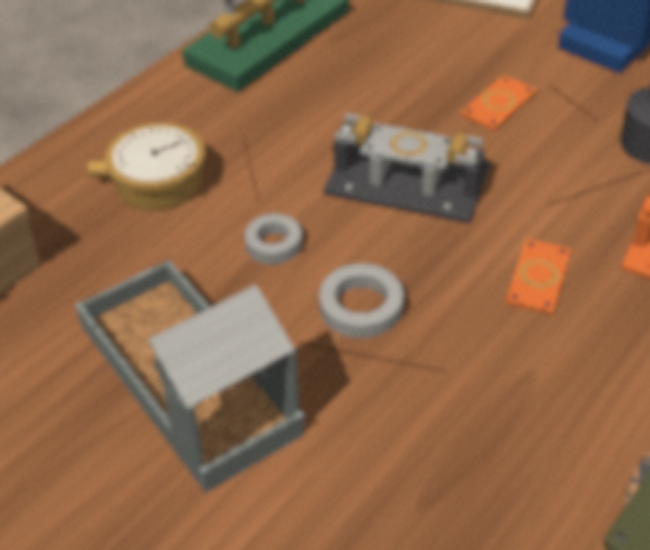

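```bash
python3 - <<'E'
from h import *
S=P('scene');D=P('side')
print('plate',tri([(S,(264.3,211.7)),(D,(332.1,178))]))
E
```

```text
plate (array([ 0.53202896, -0.1942418 ,  0.05625182]), [array([0.2, 0.2]), array([ 0.2, -0.2])])
```

The steel plate triangulates to z=0.056 against the expected 0.0535, so the match is sound. Next I'll zoom in on the ramp and clip corners.

```bash
python3 - <<'E'
from h import *
for n,b in [('scene',(340,170,90,110)),('side',(190,210,110,110))]:
    im=cv2.imread(f'pics/{n}0.png'); x,y,w,h=b
    c=cv2.resize(im[y:y+h,x:x+w],None,fx=5,fy=5,interpolation=cv2.INTER_CUBIC); cv2.imwrite(f'pics/{n}_r.png',c)
E
```

```text
(no output)
```

View pics/scene_r.png

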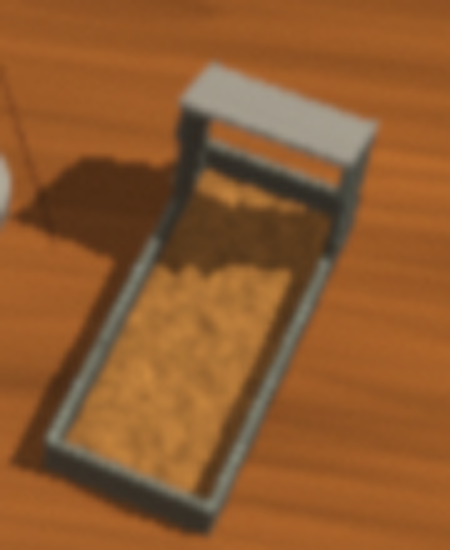

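View pics/side_r.png

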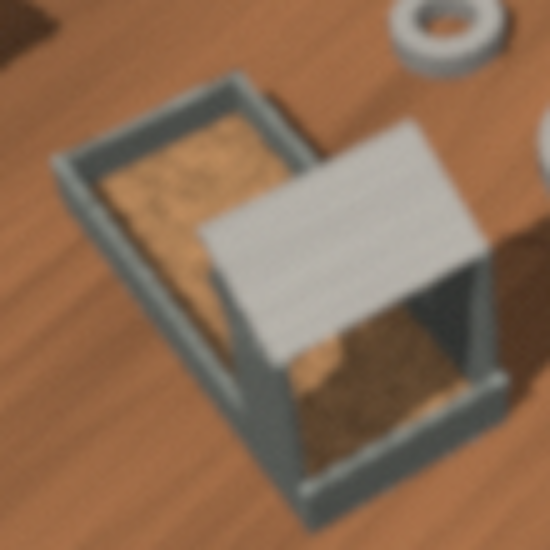

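```bash
python3 - <<'E'
from h import *
S=P('scene');D=P('side')
f=lambda X,o:((X[0]+.5)/5-.5+o[0],(X[1]+.5)/5-.5+o[1])
so=(340,170);do=(190,210)
E={}
for k,a,b in [('edgeR',(180,101),(412,118)),('edgeL',(355,165),(200,228)),('backR',(212,63),(487,247)),('backL',(378,125),(280,365)),('trayfarR',(47,437),(238,72)),('trayfarL',(210,510),(57,158))]:
    x,e=tri([(S,f(a,so)),(D,f(b,do))]); E[k]=x; print(k,x.round(4),*e)
m=(E['edgeR']+E['edgeL'])/2; v=E['edgeL']-E['edgeR']; print(m,np.linalg.norm(v),np.degrees(np.arctan2(v[1],v[0])))
mb=(E['backR']+E['backL'])/2; w=m-mb; print('len',np.linalg.norm(w),np.degrees(np.arctan2(w[1],w[0])),np.degrees(np.arctan2(w[2],np.hypot(*w[:2]))))
t=(E['trayfarR']+E['trayfarL'])/2-m; print('tray',t,np.degrees(np.arctan2(t[1],t[0])),np.hypot(*t[:2]))
E
```

```text
edgeR [0.4585 0.1502 0.1549] [-0.3 -0.2] [-0.4  0.3]
edgeL [0.4891 0.2581 0.1549] [-0.6 -0.4] [-0.8  0.5]
backR [0.3997 0.1677 0.1224] [-0.1 -0.1] [-0.2  0.1]
backL [0.4299 0.274  0.1204] [-0.5 -0.3] [-0.7  0.4]
trayfarR [0.638  0.0982 0.034 ] [0. 0.] [ 0. -0.]
trayfarL [0.67   0.2012 0.0329] [-0.2 -0.1] [-0.2  0.1]
[0.47379104 0.20412455 0.15489553] 0.11219249465656432 74.1756966270364
len 0.0698384523608433 -15.836287469348152 28.67539570966518
tray [ 0.18022661 -0.05441082 -0.1214658 ] -16.799183361022283 0.1882609077097081
```

```bash
python3 - <<'E'
from h import *
S=P('scene')
c=[onz(S,((x+.5)/2.5-.5+180,(y+.5)/2.5-.5+80),.01) for x,y in [(165,303),(246,294),(263,402),(180,411)]]
for q in c: print(q.round(3))
a=(c[2]+c[3]-c[0]-c[1])/2; b=(c[1]+c[2]-c[0]-c[3])/2
print(sum(c)/4,np.linalg.norm(a),np.linalg.norm(b),np.degrees(np.arctan2(a[1],a[0])),np.degrees(np.arctan2(b[1],b[0])))
from scipy.spatial.transform import Rotation as R
s=r.get_state(); Rm=R.from_quat(s['eef_rot']).as_matrix(); print(Rm.round(3), s['clock'])
print('shift to above plate, tcp z .2', (Rm.T@(np.array([.532,-.194,.2])-s['tool_pos'])*100).round(2))
print(np.degrees(np.arctan2(Rm[1,0],Rm[0,0])))
E
```

```text
[ 0.468 -0.282  0.01 ]
[ 0.435 -0.176  0.01 ]
[ 0.6   -0.114  0.01 ]
[ 0.631 -0.217  0.01 ]
[ 0.53326158 -0.19740502  0.01      ] 0.1758799590419963 0.10910123634081767 21.228369902896127 107.18571290666094
[[ 0.903  0.43   0.   ]
 [ 0.43  -0.903 -0.   ]
 [-0.     0.    -1.   ]] 0.75
shift to above plate, tcp z .2 [ 39.67 -22.1    2.88]
25.487461842259016
```

```bash
python3 -m inch '[[0,[39.7,-22.1,1],5],[0,[39.7,-22.1,1],5],[0,[39.7,-22.1,1],5],[0,[39.7,-22.1,1],5],[0,[39.7,-22.1,1],5],[0,[39.7,-22.1,1],5],[0,[39.7,-22.1,1],5],[0,[39.7,-22.1,1],5],[0,[39.7,-22.1,1],5],[0,[39.7,-22.1,1],5],[0,[39.7,-22.1,1],5],[0,[39.7,-22.1,1],5]]' 
python3 - <<'E'
from h import *
s=r.get_state(); print(s['clock'],s['tool_pos'],s['eef_rot'],abs(s['qd']).max())
cp=P('wrist'); np.savez('w1.npz',K=cp[0],T=cp[1])
im=viewer.snapshot('wrist'); ov=im.copy()
for t in ['plate_mid','holder_top','catch_a']:
  for d in viewer.outline_of('wrist',t)[:3]:
    m=d['pixels'].astype(np.uint8);ys,xs=np.nonzero(m); print(t,round(d['p'],2),d['bbox'],xs.mean(),ys.mean(), cv2.minAreaRect(np.c_[xs,ys].astype(np.float32)))
cv2.imwrite('pics/w1.png',im[:,:,::-1])
E
```

```text
clock: 1.95
tool_pos: [0.5313, -0.1954, 0.2187]
eef_rot: [0.984, 0.177, -0.001, 0.001]
contact_force: [-0.5, -0.8, -0.0]
opening: 0.998
1.95 [ 0.53129101 -0.19544987  0.21868486] [ 9.84222029e-01  1.76936072e-01 -5.75559892e-04  5.40899633e-04] 0.023501524319720128
plate_mid 0.74 [418.9, 190.5, 97.9, 75.8] 470.19055118110236 228.78425196850392 ((470.218505859375, 229.22386169433594), (88.59222412109375, 46.13423538208008), 21.250507354736328)
plate_mid 0.47 [216.5, 293.9, 47.5, 2.0] 240.40123456790124 293.4567901234568 ((239.0, 293.5), (3.0, 48.0), 90.0)
holder_top 0.96 [263.7, 79.1, 107.7, 186.1] 318.0706475311806 159.41303604988894 ((318.8130187988281, 171.4729461669922), (181.6066436767578, 107.03285217285156), 89.14490509033203)
holder_top 0.76 [259.1, 364.7, 23.7, 10.5] 269.530303030303 371.82828282828285 ((270.5, 371.5), (9.0, 23.0), 90.0)
catch_a 0.97 [298.1, 226.4, 45.2, 35.3] 319.6813819577735 242.3003838771593 ((319.5, 244.5), (35.0, 43.0), 90.0)
catch_a 0.81 [291.7, 83.9, 51.4, 43.3] 317.94692144373676 107.14154281670206 ((318.0, 105.0), (42.0, 50.0), 90.0)
```

View pics/w1.png

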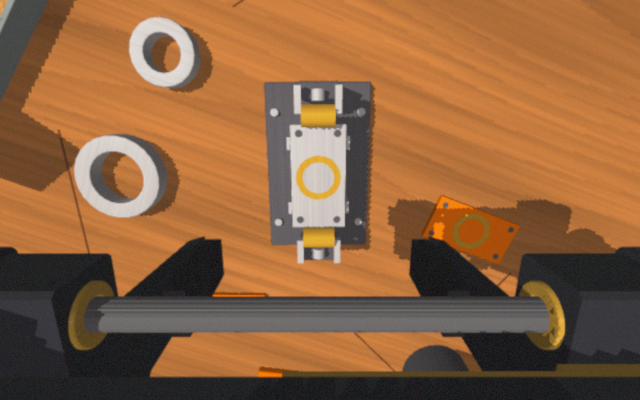

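The wrist view shows the plate with its ring centre at about (319,177) and the rollers at (318,115) and (319,238). The steel plate is nearly aligned with the tool. I'll zoom in for the edges.

```bash
python3 - <<'E'
from h import *
im=cv2.imread('pics/w1.png')[75:270,255:385]; cv2.imwrite('pics/w1z.png',cv2.resize(im[20:160],None,fx=4,fy=4,interpolation=cv2.INTER_CUBIC))
im=cv2.imread('pics/w1.png'); hsv=cv2.cvtColor(im,cv2.COLOR_BGR2HSV)
m=cv2.inRange(hsv,(15,90,120),(35,255,255)); 
n,l,s,c=cv2.connectedComponentsWithStats(m[140:220,285:355]); print([(s[i],c[i]+[285,140]) for i in range(1,n) if s[i][4]>30])
cp=tuple(np.load('w1.npz')[k] for k in 'KT')
sil=((hsv[:,:,1]<50)&(hsv[:,:,2]>150))
for y in range(150,210,10): 
    xs=np.nonzero(sil[y,270:370])[0]+270; print(y,xs.min(),xs.max())
E
```

```text
[(array([ 11,  16,  45,  44, 785], dtype=int32), array([318.03949045, 177.02675159]))]
150 290 345
160 290 345
170 291 345
180 291 344
190 291 344
200 292 344
```

View pics/w1z.png

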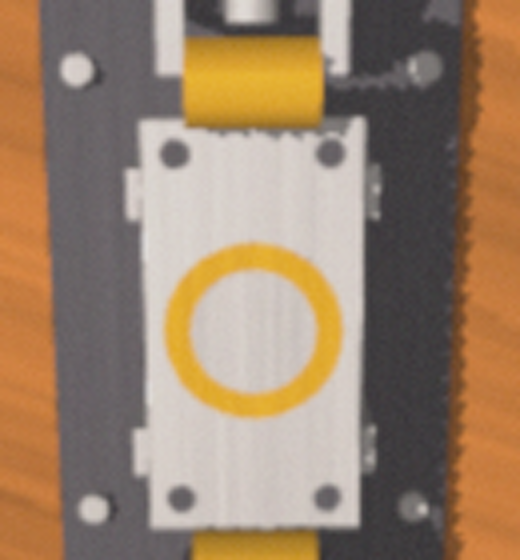

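```bash
python3 - <<'E'
from h import *
from scipy.spatial.transform import Rotation as R
cp=tuple(np.load('w1.npz')[k] for k in 'KT')
f=lambda X:((X[0]+.5)/4-.5+255,(X[1]+.5)/4-.5+95)
c=[onz(cp,f(p),.057) for p in [(141,118),(366,118),(359,527),(151,527)]]
ring=onz(cp,(318,177.3),.057); print('ring',ring.round(4))
ctr=sum(c)/4; a=(c[0]+c[1]-c[2]-c[3])/2; b=(c[1]+c[2]-c[0]-c[3])/2
print(ctr.round(4),np.linalg.norm(a),np.linalg.norm(b),np.degrees(np.arctan2(a[1],a[0])),np.degrees(np.arctan2(-b[0],b[1])))
# 2-view triangulation of ring centre
print('tri',tri([(cp,(318,177.3)),(P('scene'),(264.4,211.7)),(P('side'),(332.1,178))]))
print('wrist+scene',tri([(cp,(318,177.3)),(P('scene'),(264.3,211.7))]),'wrist+side',tri([(cp,(318,177.3)),(P('side'),(332.1,178))]))
s=r.get_state(); Rm=R.from_quat(s['eef_rot']).as_matrix(); print('tool yaw',np.degrees(np.arctan2(Rm[1,0],Rm[0,0])),Rm[:,2])
for t in [(ctr+ring)/2]:
    t=np.array([t[0],t[1],.0535-.005]); print((Rm.T@(t-s['tool_pos'])*100).round(2))
E
```

```text
ring [ 0.5332 -0.1965  0.057 ]
[ 0.5331 -0.1967  0.057 ] 0.09974365841988347 0.05172862814443939 20.640966947217738 -159.67982893289744
tri (array([ 0.53236272, -0.19521723,  0.05565614]), [array([-1.6,  0. ]), array([-0.2,  0.3]), array([ 0.3, -0.2])])
wrist+scene (array([ 0.53287515, -0.1955007 ,  0.05775488]), [array([-1.1,  0.1]), array([-0.3,  0.1])]) wrist+side (array([ 0.53316676, -0.19619362,  0.05399543]), [array([-0.3, -0.8]), array([ 0.3, -0.1])])
tool yaw 20.30764208329391 [-4.43746344e-04 -8.11126732e-04 -9.99999573e-01]
[ 0.16  0.14 17.03]
```

```bash
python3 -m inch '[[0,[0.15,0.1,5],0],[0,[0.15,0.1,10],0],[0,[0.15,0.1,14],0],[0,[0.15,0.1,16],0],[0,[0.15,0.1,17],0],[0,[0.15,0.1,17],0],[0,[0.15,0.1,17],0],[1,[0.15,0.1,17],0],[1,[0.15,0.1,17],0],[1,[0.15,0.1,17],0],[1,[0.15,0.1,17],0],[1,[0.15,0.1,17],0],[1,[0.15,0.1,17],0]]' 60
python3 - <<'E'
from h import *
s=r.get_state(); print(s['clock'],s['tool_pos'],s['eef_rot'],s['contact_force'],s['moment'],s['opening'])
for n in ['wrist','side']:
    im=viewer.snapshot(n); 
    if n=='side': im=cv2.resize(im[120:230,270:400],None,fx=4,fy=4)
    cv2.imwrite(f'pics/{n}g.png',im[:,:,::-1])
E
```

```text
clock: 3.45
tool_pos: [0.534, -0.1943, 0.0488]
eef_rot: [0.984, 0.178, 0.0, 0.0]
contact_force: [-0.6, 0.1, 0.5]
opening: 0.48
3.45 [ 0.53396969 -0.19431382  0.04877148] [9.84060027e-01 1.77836614e-01 2.94630715e-06 5.39014742e-05] [-0.58659846  0.08881857  0.47178898] [ 0.02629809 -0.01014592 -0.01017576] 0.48036329747776985
```

View pics/wristg.png

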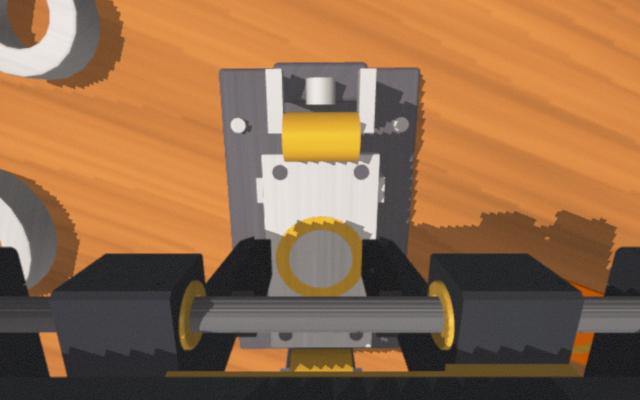

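The fingers are closed on both long sides of the plate: the inner gap spans about columns 272–376 and the ring is centred at about (320,257). I'll lift the first few mm slowly and check.

```bash
python3 -m inch '[[1,[0,0,0],0],[1,[0,0,0],0],[1,[0,0,-0.2],0],[1,[0,0,-0.4],0],[1,[0,0,-0.6],0],[1,[0,0,-0.8],0],[1,[0,0,-1],0],[1,[0,0,-1],0]]'
python3 - <<'E'
from h import *
s=r.get_state(); print(s['clock'],s['tool_pos'],s['contact_force'],s['moment'],s['opening'])
for n in ['wrist','side']:
    im=viewer.snapshot(n); 
    if n=='side': im=cv2.resize(im[120:230,270:400],None,fx=4,fy=4)
    cv2.imwrite(f'pics/{n}g2.png',im[:,:,::-1])
E
```

```text
clock: 4.35
tool_pos: [0.5342, -0.1944, 0.0591]
eef_rot: [0.984, 0.178, 0.0, 0.0]
contact_force: [-0.2, -0.0, -0.3]
opening: 0.003
4.35 [ 0.53421899 -0.19440882  0.05909908] [-0.22155578 -0.00241398 -0.30814045] [ 0.0538804  -0.00418023  0.01886413] 0.0033786410827849125
```

View pics/wristg2.png

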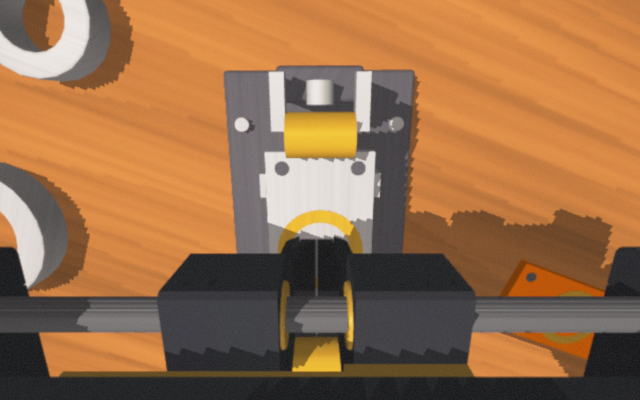

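View pics/sideg2.png

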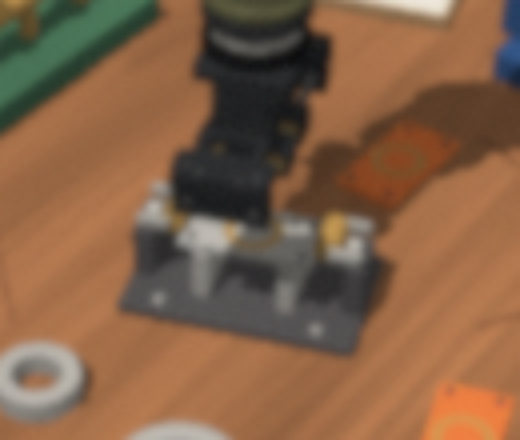

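The gripper reads shut (0.003) and the fingers cover the plate's ring, so it isn't holding the plate. I need to find out why before moving on.

```bash
python3 - <<'E'
from h import *
from scipy.spatial.transform import Rotation as R
s=r.get_state(); print(r.tcp_to_tips, s['clock'],[a for a in dir(r) if a[0]!='_'])
cp=P('wrist'); Rm=R.from_quat(s['eef_rot']).as_matrix(); o=-cp[1][:3,:3].T@cp[1][:3,3]
print('cam in tool',Rm.T@(o-s['tool_pos']), 'axis in tool', Rm.T@(-cp[1][2,:3]))
for z in [-.06,-.04,-.02,0,.014,.05]:
    print(z,[proj(cp,s['tool_pos']+Rm@np.array([x,y,z]))[0].round() for y in (-.044,0,.044) for x in (-.009,.009)])
for zz in (.05,.057,.067): print(zz,proj(cp,[.5332,-.1965,zz]), proj(cp,np.array([.5332,-.1965,zz])+.0215*np.array([np.cos(.358),np.sin(.358),0])))
im=viewer.snapshot('wrist'); cv2.imwrite('pics/wg3.png',cv2.resize(im[60:390,200:460,::-1],None,fx=3,fy=1.8*1,interpolation=cv2.INTER_CUBIC))
im=viewer.snapshot('side'); cv2.imwrite('pics/sg3.png',cv2.resize(im[130:220,290:380,::-1],None,fx=6.6,fy=6.6,interpolation=cv2.INTER_CUBIC))
E
```

```text
0.014 4.45 ['Unreachable', 'finish_job', 'get_state', 'tcp_to_tips']
cam in tool [ 0.06944181 -0.00046612 -0.15640315] axis in tool [-2.70059454e-01  5.50141436e-04  9.62843491e-01]
-0.06 [array([187., 346.]), array([181., 299.]), array([317., 346.]), array([317., 299.]), array([448., 346.]), array([454., 299.])]
-0.04 [array([205., 311.]), array([201., 270.]), array([317., 311.]), array([317., 270.]), array([429., 311.]), array([433., 269.])]
-0.02 [array([219., 285.]), array([216., 248.]), array([317., 285.]), array([317., 248.]), array([415., 285.]), array([418., 248.])]
0 [array([230., 265.]), array([228., 231.]), array([317., 265.]), array([317., 231.]), array([404., 264.]), array([406., 231.])]
0.014 [array([236., 253.]), array([234., 222.]), array([317., 253.]), array([317., 222.]), array([397., 253.]), array([400., 222.])]
0.05 [array([249., 229.]), array([247., 203.]), array([317., 229.]), array([317., 203.]), array([385., 229.]), array([386., 203.])]
0.05 [[320.27922449 243.94742536]] [[320.36977529 204.75411706]]
0.057 [[320.45459512 249.45730064]] [[320.55497486 208.86250627]]
0.067 [[320.7304629  258.12464133]] [[320.84729958 215.34731432]]
```

View pics/wg3.png

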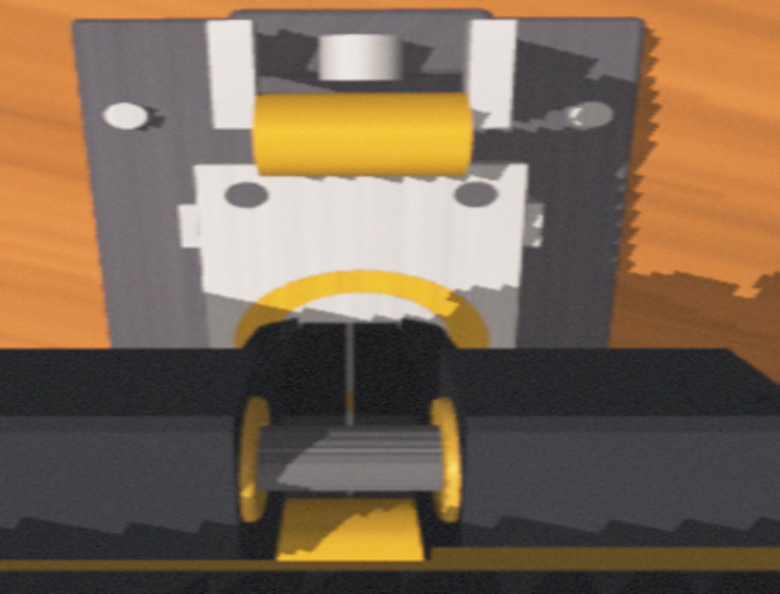

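View pics/sg3.png

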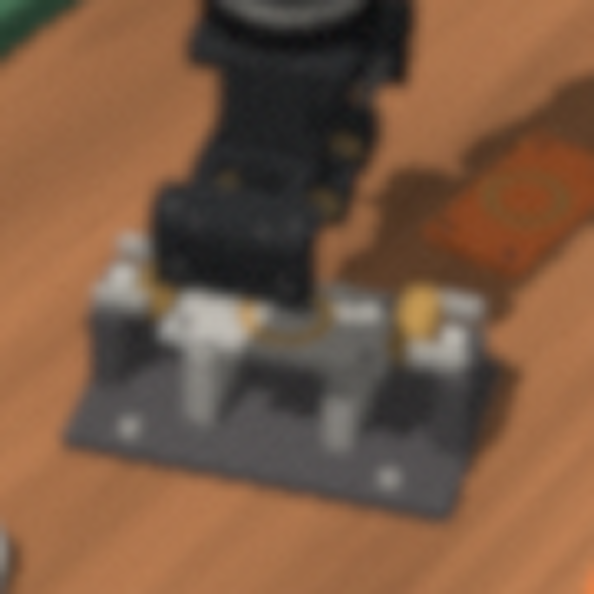

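```bash
python3 - <<'E'
from h import *
from scipy.spatial.transform import Rotation as R
s=r.get_state(); cp=P('side'); Rm=R.from_quat(s['eef_rot']).as_matrix()
for z in [-.03,-.02,-.01,0,.014]:
    print(z,[((proj(cp,s['tool_pos']+Rm@np.array([x,y,z]))[0]-[290,130])*6.6).round().tolist() for x,y in [(-.009,-.0175),(.009,-.0175),(.009,.0175),(-.009,.0175)]])
E
```

```text
-0.03 [[287.0, 285.0], [247.0, 278.0], [268.0, 230.0], [308.0, 237.0]]
-0.02 [[286.0, 303.0], [246.0, 295.0], [268.0, 247.0], [307.0, 255.0]]
-0.01 [[286.0, 320.0], [246.0, 313.0], [267.0, 265.0], [306.0, 272.0]]
0 [[285.0, 338.0], [246.0, 330.0], [267.0, 282.0], [306.0, 290.0]]
0.014 [[284.0, 362.0], [245.0, 354.0], [266.0, 306.0], [305.0, 314.0]]
```

Both views put the real fingertips about 10 mm behind the reported TCP, not 14 mm ahead of it. That means the fingers closed just above the plate's face, and the plate is undisturbed. I'll reopen and go about 2 cm deeper: TCP 0.027 puts the tips at about 0.037 by measurement, or 0.013 if the text is right, and both clear the clip's base.

```bash
python3 -m inch '[[0,[-0.1,0.1,-1],0],[0,[-0.15,0.15,-1],0],[0,[-0.15,0.15,-1],0],[0,[-0.15,0.15,-1],0],[0,[-0.15,0.15,-1],0],[0,[-0.15,0.15,-1],0],[0,[-0.15,0.15,-1],0],[0,[-0.15,0.15,-1],0],[0,[-0.15,0.15,-1],0],[0,[-0.15,0.15,-1],0],[0,[-0.15,0.15,-1],0]]'
python3 - <<'E'
from h import *
im=viewer.snapshot('wrist'); cv2.imwrite('pics/w4.png',im[:,:,::-1])
E
```

```text
clock: 5.65
tool_pos: [0.5331, -0.1962, 0.0687]
eef_rot: [0.984, 0.178, 0.0, 0.0]
contact_force: [0.5, 0.2, -0.7]
opening: 0.978
```

View pics/w4.png

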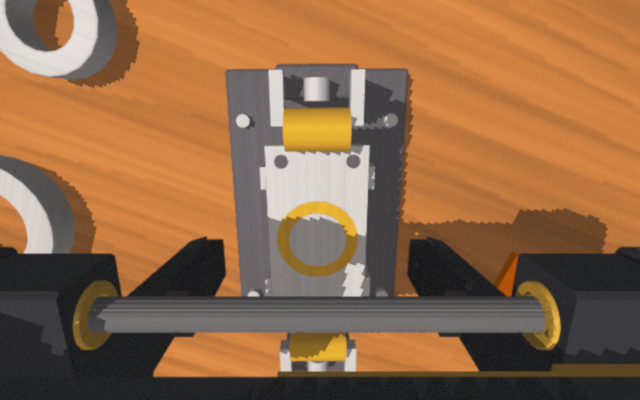

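The plate is still in the clip, centred between the open fingers (plate columns 266–369, fingers 224 and 409). Going down deeper.

```bash
python3 -m inch '[[0,[0,0,2],0],[0,[0,0,3.2],0],[0,[0,0,4],0],[0,[0,0,4.2],0],[0,[0,0,4.2],0]]'
python3 - <<'E'
from h import *
s=r.get_state(); print(s['contact_force'],s['opening'])
im=viewer.snapshot('wrist'); cv2.imwrite('pics/w5.png',im[:,:,::-1])
im=viewer.snapshot('side'); cv2.imwrite('pics/s5.png',cv2.resize(im[130:220,290:380,::-1],None,fx=6.6,fy=6.6,interpolation=cv2.INTER_CUBIC))
E
```

```text
clock: 6.2
tool_pos: [0.533, -0.1962, 0.0265]
eef_rot: [0.984, 0.178, -0.0, -0.0]
contact_force: [-0.1, -0.3, 0.1]
opening: 0.999
[-0.10766404 -0.27969128  0.10988864] 0.9990490714151432
```

View pics/w5.png

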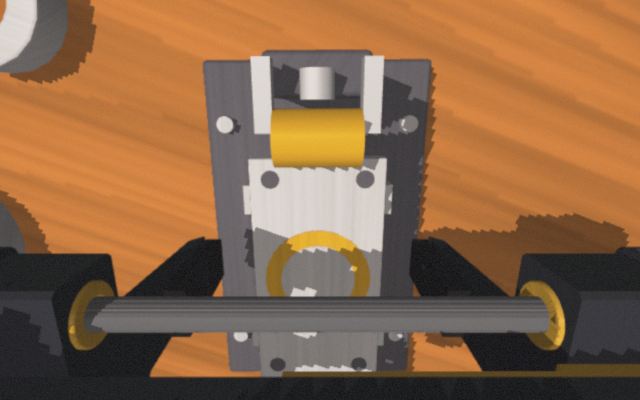

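View pics/s5.png

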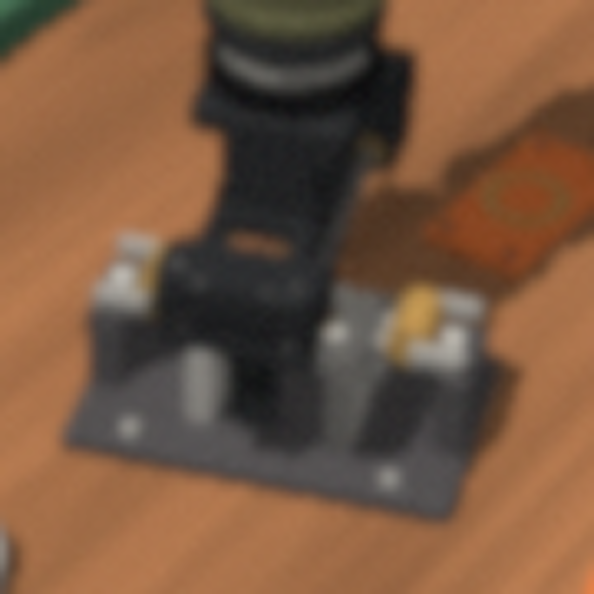

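The side view shows the near finger reaching down between the rails, beside the plate, to about (270,430). Closing now.

```bash
python3 -m inch '[[1,[0,0,0],0],[1,[0,0,0],0],[1,[0,0,0],0],[1,[0,0,0],0],[1,[0,0,0],0],[1,[0,0,0],0],[1,[0,0,0],0]]' 60
python3 -m inch '[[1,[0,0,0],0]]'
```

```text
clock: 7.0
tool_pos: [0.5332, -0.1964, 0.0268]
eef_rot: [0.984, 0.178, 0.0, 0.0]
contact_force: [-0.8, -0.2, 1.4]
opening: 0.574
clock: 7.1
tool_pos: [0.5332, -0.1964, 0.0268]
eef_rot: [0.984, 0.178, 0.0, 0.0]
contact_force: [0.1, -0.8, 1.4]
opening: 0.575
```

It stopped at 0.575, about 51 mm, which is the plate's width. Lifting.

```bash
python3 -m inch '[[1,[0,0,-0.3],0],[1,[0,0,-0.6],0],[1,[0,0,-0.9],0]]'; python3 -m inch '[[1,[0,0,-0.5],0],[1,[0,0,-1],0],[1,[0,0,-1.5],0],[1,[0,0,-2],0],[1,[0,0,-3],0],[1,[0,0,-4],0],[1,[0,0,-6],0],[1,[0,0,-8],0],[1,[0,0,-8],0],[1,[0,0,-8],0]]'
python3 - <<'E'
from h import *
s=r.get_state(); print(s['contact_force'],s['opening'])
cp=P('wrist'); np.savez('w6.npz',K=cp[0],T=cp[1]); np.save('s6.npy',np.r_[s['tool_pos'],s['eef_rot']])
im=viewer.snapshot('wrist'); cv2.imwrite('pics/w6.png',im[:,:,::-1])
im=viewer.snapshot('side'); cv2.imwrite('pics/s6.png',cv2.resize(im[110:220,280:390,::-1],None,fx=5.4,fy=5.4,interpolation=cv2.INTER_CUBIC))
E
```

```text
clock: 7.4
tool_pos: [0.5325, -0.1957, 0.0354]
eef_rot: [0.984, 0.178, -0.001, -0.0]
contact_force: [-0.7, 0.5, -6.6]
opening: 0.576
clock: 8.4
tool_pos: [0.5332, -0.1963, 0.1162]
eef_rot: [0.984, 0.178, 0.0, 0.0]
contact_force: [-0.7, -0.6, -3.1]
opening: 0.575
[-0.72048377 -0.58400331 -3.09813827] 0.5753818910663625
```

View pics/w6.png

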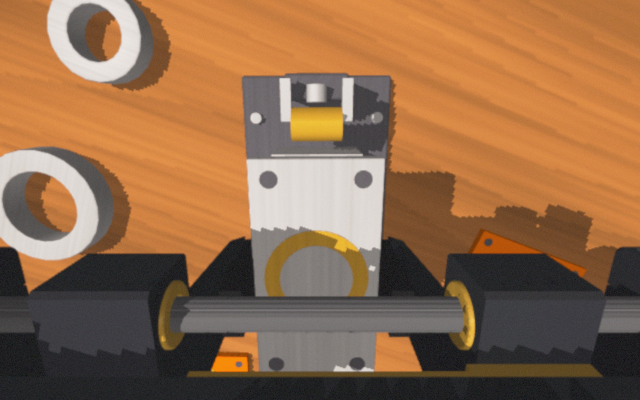

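View pics/s6.png

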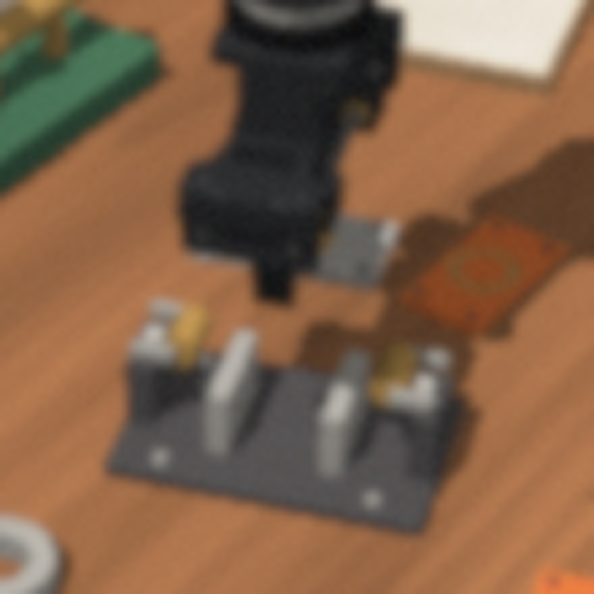

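The plate is held level in the grip with about 3 N of load, clear of the rollers, and its ring has not shifted (centre about row 277). I'll carry it over near the ramp, high up, and look again there.

```bash
python3 -m inch '[[1,[0,0,-4],0],[1,[0.5,-2,-8],4],[1,[1.5,-6,-8.4],10],[1,[3,-10.5,-8.4],16],[1,[4.4,-15.3,-8.4],22],[1,[5.7,-20,-8.4],28],[1,[7,-24.8,-8.4],33],[1,[8.4,-29.6,-8.4],36.7],[1,[9.5,-34,-8.4],36.7],[1,[10.4,-36.9,-8.4],36.7],[1,[10.7,-37.9,-8.4],36.7],[1,[10.7,-37.9,-8.4],36.7],[1,[10.7,-37.9,-8.4],36.7],[1,[10.7,-37.9,-8.4],36.7]]'
python3 - <<'E'
from h import *
s=r.get_state(); print(s['contact_force'],s['opening'])
cp=P('wrist'); np.savez('w7.npz',K=cp[0],T=cp[1])
im=viewer.snapshot('wrist'); cv2.imwrite('pics/w7.png',im[:,:,::-1])
im=viewer.snapshot('scene'); cv2.imwrite('pics/sc7.png',cv2.resize(im[130:270,320:460,::-1],None,fx=4.2,fy=4.2,interpolation=cv2.INTER_CUBIC))
print(proj(cp,[[.4585,.1502,.1549],[.4891,.2581,.1549]]))
E
```

```text
clock: 9.9
tool_pos: [0.501, 0.1934, 0.1995]
eef_rot: [0.99, -0.143, -0.0, 0.001]
contact_force: [0.3, -0.0, -2.9]
opening: 0.577
[ 0.25800897 -0.01315351 -2.92265783] 0.5766762896853643
[[399.03009179 260.10135151]
 [226.21980632 262.09345981]]
```

View pics/w7.png

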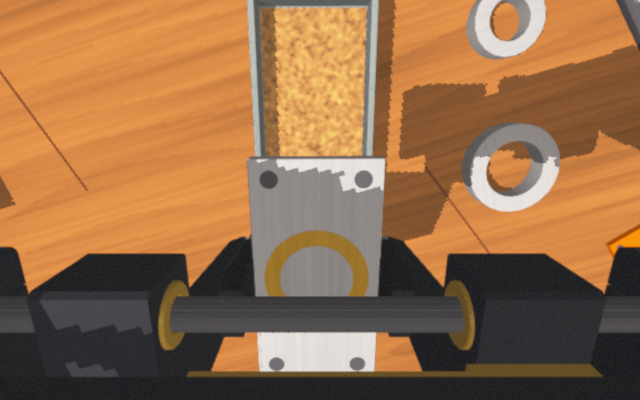

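View pics/sc7.png

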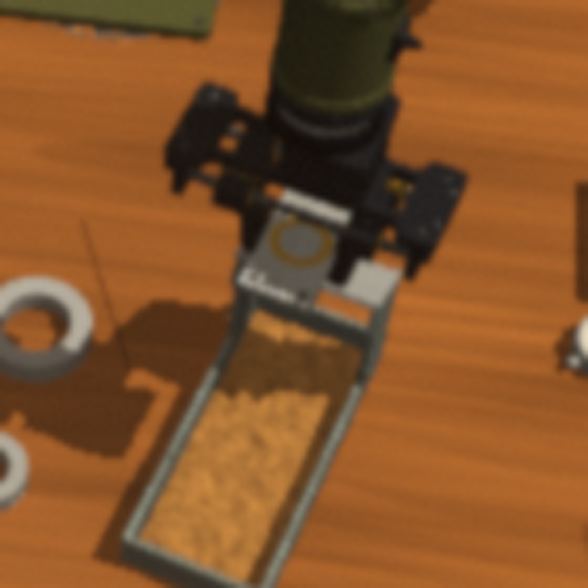

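```bash
python3 - <<'E'
from h import *
from scipy.spatial.transform import Rotation as R
s=r.get_state(); S=P('scene')
print(((proj(S,[[.501,.1934,.2295],[.4585,.1502,.1549],[.4891,.2581,.1549]])-[320,130])*4.2).round())
cp=P('wrist'); W=tuple(np.load('w7.npz')[k] for k in 'KT')
# plate front edge in wrist
x=[onz(W,p,.2295) for p in [(247,158),(385,157)]]; print(x,np.linalg.norm(x[0]-x[1]))
Rm=R.from_quat(s['eef_rot']).as_matrix(); print(np.degrees(np.arctan2(Rm[1,0],Rm[0,0])))
print('ring',onz(W,(317,277),.2295))
# far tray wall top corners outside
for p in [(247,1),(378,1)]: print(onz(W,p,.034))
e=np.array([.4738,.2041]);d=np.array([np.cos(np.radians(-16.3)),np.sin(np.radians(-16.3))]); n=np.array([-d[1],d[0]])
q=s['tool_pos'][:2]-e; print('tcp in edge frame',q@d,q@n)
q=(x[0]+x[1])[:2]/2-e; print('front end in edge frame',q@d,q@n)
E
```

```text
[[297. 241.]
 [232. 250.]
 [378. 303.]]
[array([0.55603755, 0.20466807, 0.2295    ]), array([0.54172311, 0.15502044, 0.2295    ])] 0.0516700155511628
-16.398375905479693
ring [0.50114217 0.19354082 0.2295    ]
[0.66439013 0.20611157 0.034     ]
[0.63298433 0.09962012 0.034     ]
tcp in edge frame 0.028939032821913922 -0.001922621739583225
front end in edge frame 0.07887027457546585 -0.0022082415605012185
```

The plate's front end is 79 mm ahead of the edge, so 21 mm lies behind it, and the plate is centred to 2 mm with matching yaw. I'll lower it to about 18 mm above the edge, pause and look.

```bash
python3 -m inch '[[1,[0,-0.2,2],0],[1,[0,-0.2,4],0],[1,[0,-0.2,4.8],0],[1,[0,-0.2,5],0],[1,[0,-0.2,5],0],[1,[0,-0.2,5],0],[1,[0,-0.2,5],0]]'
python3 - <<'E'
from h import *
im=viewer.snapshot('side'); cv2.imwrite('pics/s8.png',cv2.resize(im[190:330,190:330,::-1],None,fx=4.2,fy=4.2,interpolation=cv2.INTER_CUBIC))
im=viewer.snapshot('scene'); cv2.imwrite('pics/sc8.png',cv2.resize(im[130:270,320:460,::-1],None,fx=4.2,fy=4.2,interpolation=cv2.INTER_CUBIC))
E
```

```text
clock: 10.7
tool_pos: [0.5018, 0.1983, 0.1505]
eef_rot: [0.99, -0.141, 0.001, -0.0]
contact_force: [-0.1, 0.4, -4.1]
opening: 0.575
```

View pics/s8.png

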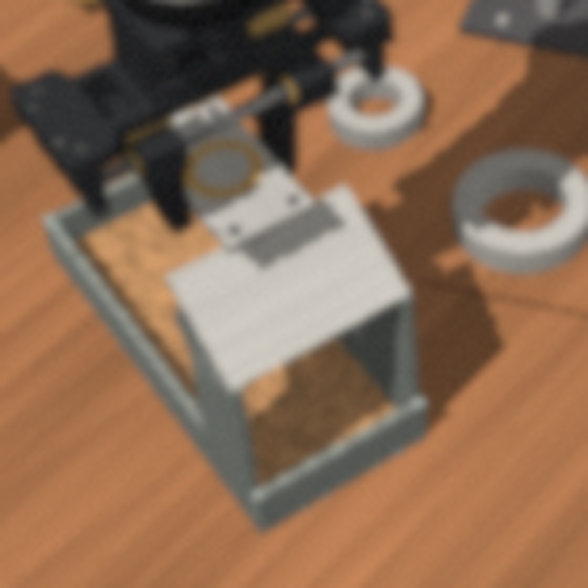

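View pics/sc8.png

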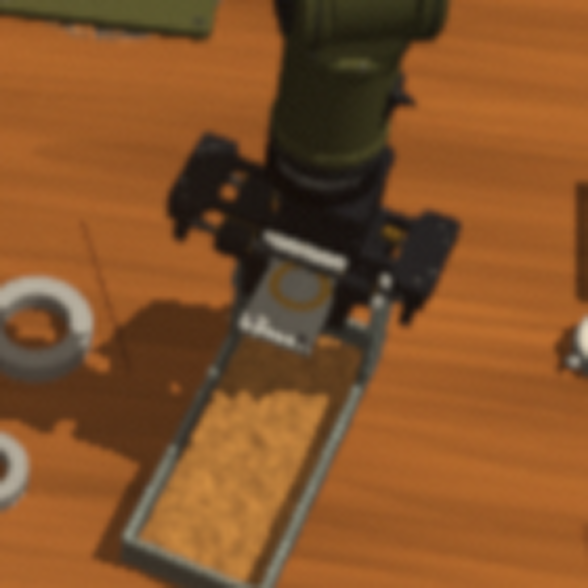

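The plate is level, its back end overhangs the ramp edge by about 2 cm, and both fingers hang in front of the edge. Releasing.

```bash
python3 -m inch '[[0,[0,0,0],0],[0,[0,0,0],0],[0,[0,0,0],0],[0,[0,0,0],0],[0,[0,0,0],0],[0,[0,0,0],0],[0,[0,0,0],0],[0,[0,0,0],0],[0,[0,0,0],0],[0,[0,0,0],0]]'
python3 - <<'E'
from h import *
for n,b in (('side',(190,190)),('scene',(320,130))):
    im=viewer.snapshot(n); x,y=b; cv2.imwrite(f'pics/{n}9.png',cv2.resize(im[y:y+140,x:x+140,::-1],None,fx=4.2,fy=4.2,interpolation=cv2.INTER_CUBIC))
E
```

```text
clock: 11.8
tool_pos: [0.5013, 0.1982, 0.1497]
eef_rot: [0.99, -0.141, 0.0, 0.0]
contact_force: [-0.5, -0.3, -0.8]
opening: 1.0
```

View pics/side9.png

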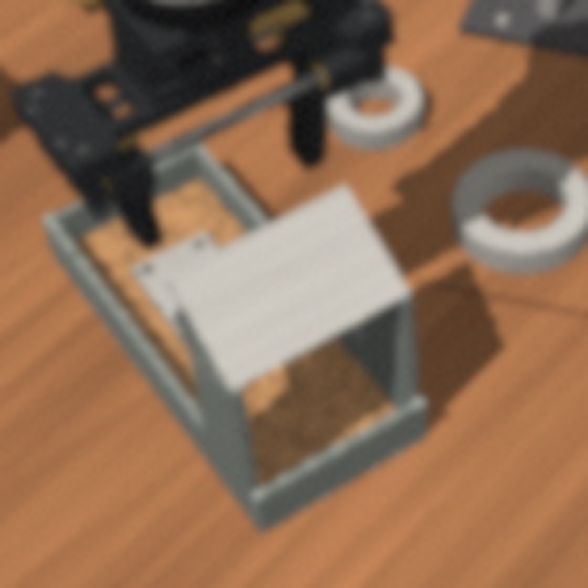

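View pics/scene9.png

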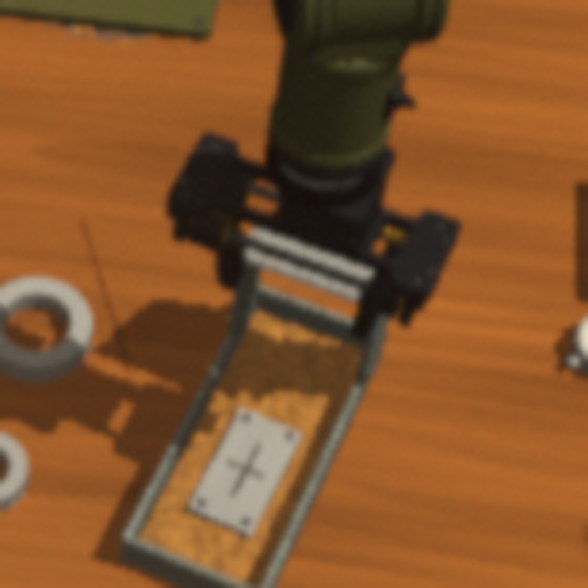

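The plate is face down in the tray: the scribed cross shows at (248,470) in the scene crop. I'll back straight up and verify.

```bash
python3 -m inch '[[0,[0,0,-2],0],[0,[0,0,-5],0],[0,[0,0,-9],0],[0,[0,0,-11],0],[0,[0,0,-11],0],[0,[0,0,-11],0]]'
python3 - <<'E'
from h import *
s=r.get_state(); print(s['contact_force'])
W=P('wrist'); im=viewer.snapshot('wrist'); cv2.imwrite('pics/w10.png',im[:,:,::-1])
M=viewer.outline_of('wrist','plate_mid')[:2]
for d in M: m=d['pixels']; ys,xs=np.nonzero(m); print(d['p'],xs.mean(),ys.mean())
S=P('scene'); im=viewer.snapshot('scene'); cv2.imwrite('pics/scene10.png',im[:,:,::-1])
e=np.array([.4738,.2041]);d=np.array([np.cos(np.radians(-16.3)),np.sin(np.radians(-16.3))]); n=np.array([-d[1],d[0]])
p=onz(S,(248/4.2+320-.4,470/4.2+130-.4),.017); q=p[:2]-e-.06*d; print('tray frame',q@d,q@n)
E
```

```text
clock: 12.5
tool_pos: [0.501, 0.1982, 0.2596]
eef_rot: [0.99, -0.141, 0.0, -0.0]
contact_force: [0.6, -0.4, -0.6]
opening: 1.005
[ 0.6379822  -0.36741697 -0.57175771]
0.88 610.1010140405616 222.60452418096725
0.86 317.6116295764537 110.59344340751376
tray frame 0.026058770627130055 0.002766173871967061
```

View pics/w10.png

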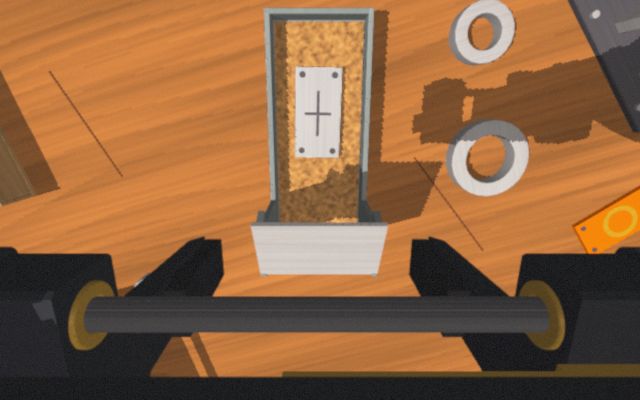

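View pics/scene10.png

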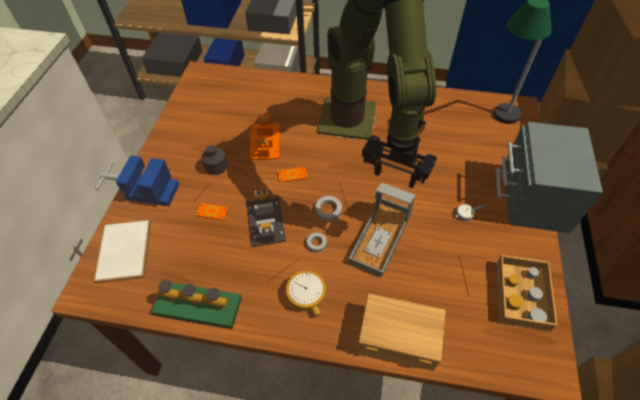

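The plate lies flat with the cross up at (318,113) in the wrist view, well inside the tray walls. The bystanders are unmoved and the arm is clear, so I'm handing in.

```bash
python3 -c "
from plant import r
print(r.finish_job())"
```

```text
the job is handed in; nothing more can be done
None
```

The plate is lying face down and flat in the cork tray, and I handed the job in at about 12.7 s of the 38 s allowed. I lifted it straight out of the clip and released it level about 18 mm above the ramp edge, with about 21 mm of its length behind the edge. It tipped over the edge by itself.

**Last checks:**
- **Plate:** the scribed cross is up. Its centre is about 26 mm forward of the tray centre and 3 mm to the side, inside the walls. I judged how flat it lies from the pictures and did not measure its tilt or height.
- **Robot:** the gripper is open and 11 cm above the release point. The force reading is near zero.
- **Bystanders:** none looks moved in the before and after pictures. I did not measure them.
- **Ramp contact:** I did not see the moment the plate struck the edge, only that it had turned over.

**What disagreed:** the stated fingertip position (14 mm ahead of the TCP) did not match the images. They put the tips about 10 mm behind it, so my first grasp closed on air just above the plate. I reopened and went about 2 cm deeper, and the second grasp held. The opening at that grip read about 51 mm, against the plate's 52 mm.

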